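# Set the jam feeder's tilt

### The job

Set up the small gravity feeder for jam jars: raise its shelf slowly by the round wooden knob at the back until the jar standing on it just begins to slide, hold that angle while the jar slides down by itself to the front stop, and let go so that the shelf stays tilted there. Then set the second jar from the table down gently at the back of the tilted shelf, standing square on it, and let it slide by itself down against the first. The jars are glass: they must not knock hard, be pressed down hard or be pushed along by hand, and the other things on the table stay as they are.

Things in the scene. Friction and masses are not known exactly. Their poses are not given: they have to be found in the camera images.
- feeder: single-lane jar feeder: heavy fixed foot (240 x 104 x 14 mm), two steel hinge cheeks 75 mm high at y = +-47 mm, a curved steel stay 115 mm high at y = -47 mm, a tilting shelf. Origin on the table 55 mm straight below the middle of the shelf's hinge line; x along the lane from the front (low) end to the back (roughly towards the robot), y along the hinge line, z up
- feeder_shelf (a joint): shelf tilt in rad: 0 level (as found), grows as the back is raised, stops at 0.6. A friction stay keeps it at any angle where it is left: raising it takes 10 to 13 N upward at the knob; pressing down on its back with more than about 8 N moves it down again. The first jar begins to slide somewhere between 0.2 and 0.4, different every time; the second jar, smoother underneath, slides at a slightly smaller tilt
- shelf_hinge (a point): on the tilting shelf: middle of the hinge line, on the upper surface of the deck; axes turn with the shelf: x uphill, y along the hinge line, z normal to the deck. Deck 80 mm wide, 10 mm thick below the surface, to x = 216 mm. Wire guide rails (tops 12.5 mm above the deck) at y = +-34.5 mm, x = 18 to 208 mm; the lane between them is 64 mm wide, open at the back
- shelf_knob (a point): middle of the dark turned wooden knob at the back end of the shelf, at x = 260, y = 0, z = -4 mm in the frame of shelf_hinge; the knob is 32 mm long along x and 23 mm thick, on a 12 mm stem; axes as shelf_hinge
- front_stop (a point): middle of the inner face of the front stop, a wooden lip across the front of the shelf and fixed to it: 80 mm wide, 8 mm thick, 26 mm above the deck; this point is at x = 12, z = 13 mm in the frame of shelf_hinge (same axes). A jar resting on the stop has its axis at x = 42 mm there, a second jar behind that one at x = 102 mm
- first_jar: closed jam jar with a dark green lid, 60 mm in diameter, 75 mm tall, about 0.25 kg, standing on the shelf's back half at the start (x about 150 mm in the frame of shelf_hinge). Origin at the centre of its underside, z along its axis.
- second_jar: the same kind and size of jar standing on the table, right of the feeder. Origin at the centre of its underside, z along its axis. At the back of the shelf means its axis 125 mm or more uphill of shelf_hinge; about 160 mm is good.
- price_card: bystander: small black price card (60 mm wide, 65 mm high) on a 34 mm turned foot, beside the front end of the feeder; origin under the foot
- sugar_pourer: bystander: glass sugar pourer, 62 mm in diameter, 128 mm tall, beyond the second jar, right of the feeder's front; origin at the centre of its underside
- cup: bystander: green and white espresso cup, 64 mm in diameter (89 mm with its handle), 48 mm tall, at the right; origin under it
There are look-alikes about, which are no part of the job. What is shaped like the second_jar but turquoise or yellow is not meant. What is shaped like the first_jar but yellow is not meant.

How it is judged (in metres and radians):
On the way, in this order (a step that is already met when the one before it is completed fails the run):
1. the first jar has slid down to the front stop and stands there on the tilted shelf, which the hand has let go and which stays (x of first_jar in the frame of shelf_hinge below 0.047 m and z of first_jar in the frame of shelf_hinge below 0.005 m and angle between the z axis of first_jar and the z axis of shelf_hinge, either way round below 0.08 rad and value of joint feeder_shelf above 0.17 rad and velocity of joint feeder_shelf between -0.03 and 0.03 rad/s and contact force between the fingers and feeder below 0.3 N), for 0.3 s.
2. the second jar stands released at the back of the tilted shelf, square on it, 125 mm or more from the hinge line (x of second_jar in the frame of shelf_hinge between 0.125 and 0.215 m and y of second_jar in the frame of shelf_hinge between -0.006 and 0.006 m and z of second_jar in the frame of shelf_hinge below 0.004 m and angle between the z axis of second_jar and the z axis of shelf_hinge, either way round below 0.06 rad and contact force between the fingers and second_jar below 0.2 N).
At the end, for the whole second after the job is handed in: the shelf stays tilted (more than 0.17 rad) by itself; the first jar stands on it against the front stop (axis within 5 mm of touching) and the second stands right behind it (within 5 mm of touching), both square on the shelf within 0.08 rad and at rest (x of first_jar in the frame of shelf_hinge below 0.047 m and z of each of first_jar, second_jar in the frame of shelf_hinge below 0.005 m and angle between the z axis of each of first_jar, second_jar and the z axis of shelf_hinge, either way round below 0.08 rad and distance between first_jar and second_jar below 0.065 m and x of second_jar in the frame of shelf_hinge below 0.11 m and value of joint feeder_shelf above 0.17 rad and linear speed of each of first_jar, second_jar below 0.02 m/s).
It fails at once if glass is treated roughly: a jar knocks on the front stop with more than 15 N or on the other jar with more than 25 N (shelf too steep), or the second jar is pressed on the shelf with more than 15 N (contact force between first_jar and front_stop above 15 N or contact force between first_jar and second_jar above 25 N or contact force between second_jar and feeder above 15 N).
It fails at once if the first jar is touched or pushed by the robot (contact force between any of the fingers, the arm and first_jar above 0.5 N).
It fails at once if the second jar is pushed down the lane by hand (held or pushed nearer than 118 mm to the hinge line) (x of second_jar in the frame of shelf_hinge below 0.118 m and y of second_jar in the frame of shelf_hinge between -0.03 and 0.03 m and z of second_jar in the frame of shelf_hinge below 0.02 m and contact force between any of the fingers, the arm and second_jar above 0.5 N).
It fails at once if the shelf is raised on (faster than 0.1 rad/s) while the first jar is already sliding (x of first_jar in the frame of shelf_hinge between 0.055 and 0.115 m and velocity of joint feeder_shelf above 0.1 rad/s).
It fails at once if a bystander is moved by more than 20 mm (distance of any of price_card, sugar_pourer, cup from where it was at the start of the episode above 0.02 m).
It also fails if it takes over 72 s, if anything falls off the work surface, if the arm or the gripper's body presses on something with over 40 N, if the wrist force passes 120 N, or if a joint passes its speed limit or range.

### The arm

A 6-joint arm with a two-finger parallel gripper is mounted at the origin on the work surface; the furniture and walls round the work are solid. World frame = base frame: x ahead of the robot, y to its left, z up, the work surface at z = 0. Lengths are in mm, angles in rad, forces in N, time in s.
With the tool pointing down it reaches from about 300 to 825 mm from the base axis. Payload 5.4 kg.
Tool frame: the origin (TCP) lies at the very end of the fingers, on their centre line; the grasp point (between the pads) lies 19 mm behind it; z points along the fingers, y is the line along which they close (so a half turn about z gives the same grasp; the last joint's range is limited). The gripper opens to 92 mm and grips with 3 to 60 N. Pads are 20 mm wide; open, the fingers measure 128 mm over their backs; the gripper's body (75 mm by 189 mm) begins 69 mm behind the grasp point.
Start: joints at [0.942, 0.158, 1.597, -0, 1.386, -0.21], TCP at [233.84, 525.286, 214.601] pointing down, gripper open.
Joint ranges: [-2.91, 2.91], [-0.94, 2.29], [0.18, 2.7], [-1.29, 4.43], [0.17, 2.64], [-3, 3]. Speed limits (rad/s): [2.57, 2.57, 3.14, 3.14, 3.14, 3.14].

### API

Orientations are given as a 3x3 rotation matrix whose columns are the frame's x, y, z axes.
In Python, from workcell import sensors, cams, job gives the robot as it stands. The module is installed in compiled form; this text tells all that it offers.
- The arm moves only by the tool apply_moves, never from a script. Its argument "steps" is a list of rows, each a list of 3 entries, a list of its own where there are three numbers: the shift along the world's x, y, z in mm, then the turn, a rotation vector about the world's x, y, z in rad, then the finger opening in mm, from 0 to 91.9. A call has 1 to 10 rows; each row shifts and turns the commanded pose from where the row before left it; what a row does not reach is not made up. A row lasts 1/8 s, in which the tool goes at most 62.5 mm and 10.7 degrees, less where a joint would pass 70% of its speed; a pose out of reach is approached as far as the arm can. A call is refused whole if a number of a shift passes 62.5 or a number of a turn 0.188, either way. A call with a gripper value outside its range is refused whole. The fingers move at their own pace and stop on an object; the grip force is fixed at half the most. Time passes only in rows, so rows that do not move let the fingers close. It gives the time, the measured TCP pose, the force, the opening and the grip force at its end, in the units of the state.
- sensors.read_state(): the state, without advancing time (a new reading comes with each control period).
- cams.get_image(name): name is "side" or "top" or "wrist"; returns the picture (420x560x3 uint8, red, green, blue); there is no depth.
- cams.camera_model(name): a dict with "fx", "fy", "cx", "cy" (pixels), "rvec" (rotation vector, rad) and "tvec" (3), from world to camera coordinates, as OpenCV has them. Camera axes: x right, y down, z forward; pixel columns grow to the right and rows downward; lengths in mm; the calibration is good to about 2 mm. A picture is of the moment at which its call begins: read the wrist's pose just before it. camera_model takes no time and is no camera call; for the wrist camera it gives the pose at the moment of the call.
- job.close_job(): hands the job in; it is judged then, once.
The state is a dict: "clock": time; "q": joint angles; "qd": joint speeds; "effort": joint torques, N m; "position": TCP position; "eef_rot": TCP orientation; "wrist_force": force on the tool from outside, world axes, zero at the start; "ft_torque": the same for the moment, N m; "finger_gap": finger opening in mm; "finger_force": force on a finger pad.
Only numpy, scipy, OpenCV 4.12 (cv2) and the standard library are available. Lean on these libraries where they do the work, as an engineer would, in place of code of your own. Each camera call takes 0.05 s, during which the arm holds its last target. There are 200 camera calls.

## Working session

There is one attempt and no reset: what is moved stays moved. The work goes in short steps, Python scripts to look and compute and a tool call to move; the robot and the scene stay as the last step left them, time stands still between calls to the robot, and variables do not carry over. Pictures are saved under pics/ and viewed, at most 10 in all, crops included, and the job is handed in when it is done.

Besides the shell and the picture viewer there is one more tool, called after "Request:" as name([rows], argument=value, ...), one row to a line, values as JSON. apply_moves: Moves the arm, as the interface text tells. Its arguments: {"type":"object","properties":{"steps":{"type":"array"}},"required":["steps"]}

```bash
mkdir -p pics; cat > h.py <<'E'
import numpy as np, cv2
from workcell import sensors, cams, job
def model(n):
    m=cams.camera_model(n); R=cv2.Rodrigues(np.array(m['rvec'],float))[0]
    return np.array([[m['fx'],0,m['cx']],[0,m['fy'],m['cy']],[0,0,1]],float),R,np.array(m['tvec'],float).reshape(3)
def ray(n,u,v):
    K,R,t=model(n); d=R.T@np.linalg.solve(K,[u,v,1.]); return -R.T@t,d
def onz(n,u,v,z):
    c,d=ray(n,u,v); return (c+d*(z-c[2])/d[2]).round(1)
def proj(n,P):
    K,R,t=model(n); p=(np.atleast_2d(P)@R.T+t)@K.T; return (p[:,:2]/p[:,2:]).round(1)
def snap(n,f,crop=None,s=1):
    im=cams.get_image(n)[:,:,::-1]
    if crop: x0,y0,x1,y1=crop; im=im[y0:y1,x0:x1]
    cv2.imwrite('pics/'+f,cv2.resize(im,None,fx=s,fy=s,interpolation=cv2.INTER_CUBIC))
E
python3 - <<'E'
from h import *
a=cams.get_image('side');b=cams.get_image('top')
cv2.imwrite('pics/a.png',cv2.resize(np.vstack([a,b])[:,:,::-1],None,fx=.714,fy=.714))
cv2.imwrite('pics/top1.png',cv2.resize(b[:,:,::-1],None,fx=1.42,fy=1.42,interpolation=2))
cv2.imwrite('pics/side1.png',cv2.resize(a[:,:,::-1],None,fx=1.42,fy=1.42,interpolation=2))
for n in('side','top'):
    K,R,t=model(n);print(n,K[0,0],-R.T@t,R[2])
print(sensors.read_state())
E
```

```text
side 402.18289469068804 [322.62898042 563.77808746 635.27945532] [ 0.3112796  -0.67987334 -0.66398588]
top 443.79258057259045 [ 538.72539496  -17.26116326 1124.55993424] [ 0.0434207   0.00227906 -0.99905428]
{'clock': 0.1, 'q': array([ 9.41883907e-01,  1.58970343e-01,  1.59807767e+00,  1.59943433e-05,
        1.38617940e+00, -2.10089340e-01]), 'qd': array([ 0.00321697, -0.00158558,  0.00020302, -0.00093236, -0.00095286,
        0.0016374 ]), 'effort': array([ 4.81067109e-04, -3.86507034e+01, -3.22958457e+01,  7.03712669e-02,
        3.40085523e-02, -5.46756257e-05]), 'position': array([233.52498162, 524.84657102, 213.74052033]), 'eef_rot': array([[-9.13566836e-01,  4.06687455e-01, -9.74384028e-04],
       [ 4.06688466e-01,  9.13565963e-01, -1.31272404e-03],
       [ 3.56295683e-04, -1.59553190e-03, -9.99998664e-01]]), 'wrist_force': array([-0.05672689, -0.03575074, -0.23094102]), 'ft_torque': array([-0.03071457,  0.02926052,  0.00349793]), 'finger_force': 0.0, 'finger_gap': 91.70817706110435}
```

View pics/top1.png

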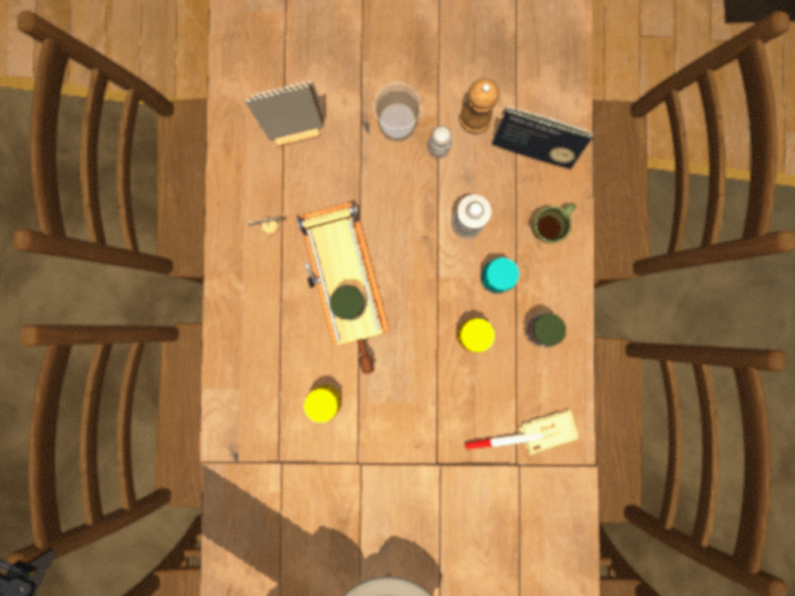

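View pics/side1.png

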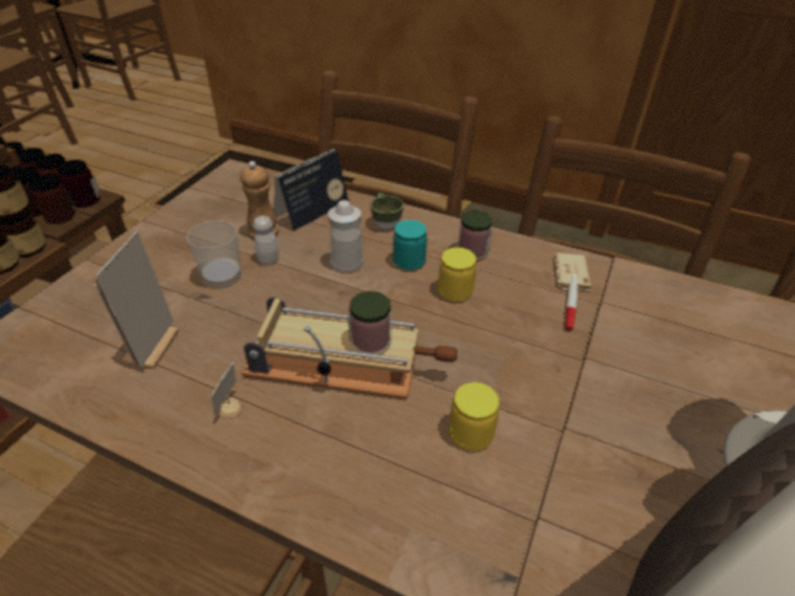

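```bash
python3 - <<'E'
from h import *
a=cams.get_image('side')[:,:,::-1];b=cams.get_image('top')[:,:,::-1]
f=b[135:275,195:285]; j=b[205:255,355:415]; s=a[140:190,300:360]
r=lambda i,w,h:cv2.resize(i,(w,h),interpolation=cv2.INTER_CUBIC)
out=np.zeros((588,738,3),np.uint8); out[:588,:378]=r(f,378,588); out[:300,378:]=r(j,360,300); out[300:588-0,378:]=r(s,360,300)[:288]
cv2.imwrite('pics/c.png',out)
k=1.42
print('jar2 top',onz('top',548/k,329/k,75),'side',onz('side',477/k,217/k,75))
print('jar1 top',onz('top',347/k,302/k,130),'side',onz('side',370/k,305/k,130))
print('knob',onz('top',366/k,360/k,51),onz('side',446/k,353/k,51))
print('yel',onz('top',321/k,405/k,75),'yel2',onz('top',477/k,335/k,75),'turq',onz('top',501/k,274/k,75))
print('cup',onz('top',550/k,225/k,45),'card',onz('top',268/k,226/k,5))
E
```

```text
jar2 top [ 538.9 -264.1   75. ] side [ 540.1 -267.8   75. ]
jar1 top [579.1  66.1 130. ] side [578.9  72.3 130. ]
knob [483.9  39.3  51. ] [479.2  38.4  51. ]
yel [410.3 111.8  75. ] yel2 [ 528.1 -146.1   75. ] turq [ 630.1 -185.9   75. ]
cup [ 718.  -275.1   45. ] card [719.1 219.4   5. ]
```

View pics/c.png

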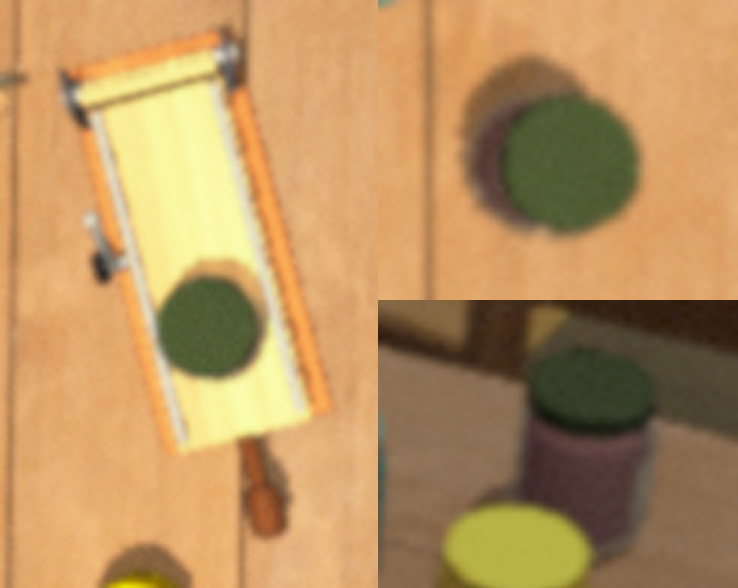

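```bash
python3 - <<'E'
from h import *
t=lambda u,v,z:onz('top',195+u/4.2,135+v/4.2,z)
bl,br=t(178,450,55),t(310,413,55); kn=t(267,509,51); st=t(154,95,81); jl=t(210,327,130)
fl,fr=t(85,111,81),t(223,80,81)
print(bl,br,np.linalg.norm(bl-br),fl,fr,np.linalg.norm(fl-fr));print(kn,st,np.linalg.norm((kn-st)[:2]),jl)
bm=(bl+br)/2
for a,b in((kn,st),(bm,st),(kn,jl)):
    d=a-b; print('yaw',np.degrees(np.arctan2(d[1],d[0])),np.linalg.norm(d[:2]))
for a,b in((br,bl),(fr,fl)):
    d=b-a; print('yawY',np.degrees(np.arctan2(d[1],d[0]))-90+360)
print('jar2',onz('top',355+(569)/6-378/6,205+165/6,75))
E
```

```text
[511.   88.4  55. ] [532.8  12.9  55. ] 78.58428596099857 [701.9 140.5  81. ] [720.   62.9  81. ] 79.68293418292275
[477.5  37.2  51. ] [711.2 101.7  81. ] 242.43749709976802 [578.7  64.6 130. ]
yaw -164.570768328842 242.43749709976802
yaw -164.90763475657727 196.0627259322894
yaw -164.85032765181643 104.84369318180283
yawY 376.1056353839001
yawY 373.12935405533625
jar2 [ 537.  -266.3   75. ]
```

Second jar: the candidates in the top view are yellow (321,405), yellow (477,335), turquoise (501,274) and dark green (548,329). The green-lidded one right of the feeder fits, and the crop confirms it. The first jar is at (347,302) and the knob at (366,360).

Request:
apply_moves([
  [[24.3, -48.7, -3], [0, 0, 0.0684], 60],
  [[24.3, -48.7, -3], [0, 0, 0.0684], 60],
  [[24.3, -48.7, -3], [0, 0, 0.0684], 60],
  [[24.3, -48.7, -3], [0, 0, 0.0684], 60],
  [[24.3, -48.7, -3], [0, 0, 0.0684], 60],
  [[24.3, -48.7, -3], [0, 0, 0.0684], 60],
  [[24.3, -48.7, -3], [0, 0, 0.0684], 60],
  [[24.3, -48.7, -3], [0, 0, 0.0684], 60],
  [[24.3, -48.7, -3], [0, 0, 0.0684], 60],
  [[24.3, -48.7, -3], [0, 0, 0.0684], 60],
])

```text
clock: 1.45
position: [477.3, 36.6, 184.5]
eef_rot: [[-0.965, -0.264, 0.0], [-0.264, 0.965, 0.0], [-0.0, 0.0, -1.0]]
wrist_force: [0.5, 0.4, -0.1]
finger_gap: 59.6
finger_force: 0.0
```

```bash
python3 - <<'E'
from h import *
s=sensors.read_state();print(s['clock'],s['position'].round(1),s['eef_rot'].round(3),s['finger_gap'])
print(proj('wrist',[[476.6,37.4,51],[727.5,105.5,55],[519,49,55]]))
snap('wrist','w1.png',None,1.42)
E
```

```text
1.45 [477.3  36.6 184.5] [[-0.965 -0.264  0.   ]
 [-0.264  0.965  0.   ]
 [-0.     0.    -1.   ]] 59.61044564574548
[[281.1 200.6]
 [280.1 449.4]
 [281.  251.5]]
```

View pics/w1.png

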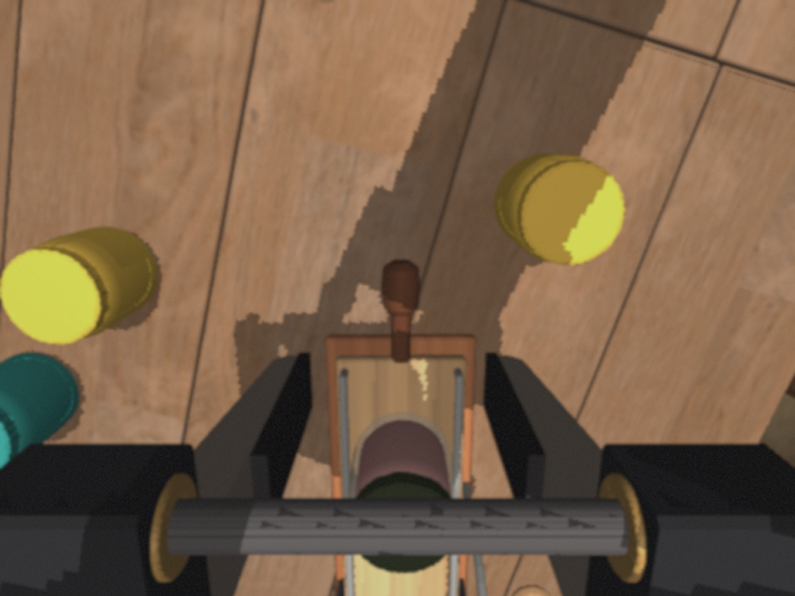

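The picture shows the knob at (401,288), within 2 px of the prediction, with the lane running straight down the image. Both fingers clear it, so I'll descend and grip.

Request:
apply_moves([
  [[0, 1.4, -40], [0, 0, 0], 55],
  [[0, 0, -40], [0, 0, 0], 50],
  [[0, 0, -40], [0, 0, 0], 50],
  [[0, 0, -20], [0, 0, 0], 50],
  [[0, 0, -10], [0, 0, 0], 50],
  [[0, 0, 0], [0, 0, 0], 30],
  [[0, 0, 0], [0, 0, 0], 15],
  [[0, 0, 0], [0, 0, 0], 0],
  [[0, 0, 0], [0, 0, 0], 0],
  [[0, 0, 0], [0, 0, 0], 0],
])

```text
clock: 2.75
position: [478.1, 38.6, 35.7]
eef_rot: [[-0.965, -0.262, 0.003], [-0.262, 0.965, -0.002], [-0.002, -0.003, -1.0]]
wrist_force: [0.9, -5.6, 2.6]
finger_gap: 21.0
finger_force: 30.0
```

Request:
apply_moves([
  [[-0.1, -1, 2.3], [-0.0024, 0.0087, 0], 0],
  [[-0.1, 0, 2.3], [-0.0024, 0.0087, 0], 0],
  [[-0.1, 0, 2.3], [-0.0024, 0.0087, 0], 0],
  [[-0.1, 0, 2.3], [-0.0024, 0.0087, 0], 0],
  [[-0.1, 0, 2.3], [-0.0024, 0.0087, 0], 0],
  [[-0.1, 0, 2.3], [-0.0024, 0.0087, 0], 0],
  [[-0.1, 0, 2.3], [-0.0024, 0.0087, 0], 0],
  [[0, 0, 2.3], [-0.0024, 0.0087, 0], 0],
  [[0, 0, 2.3], [-0.0024, 0.0087, 0], 0],
  [[0, 0, 2.3], [-0.0024, 0.0087, 0], 0],
])

```text
clock: 4.0
position: [477.2, 38.4, 57.0]
eef_rot: [[-0.961, -0.262, -0.084], [-0.261, 0.965, -0.024], [0.087, -0.002, -0.996]]
wrist_force: [7.1, -3.1, -11.2]
finger_gap: 20.9
finger_force: 30.0
```

Request:
apply_moves([
  [[0.6, -0.4, 2.3], [-0.0024, 0.0087, 0], 0],
  [[0.2, 0, 2.3], [-0.0024, 0.0087, 0], 0],
  [[0.2, 0, 2.3], [-0.0024, 0.0087, 0], 0],
  [[0.2, 0, 2.3], [-0.0024, 0.0087, 0], 0],
  [[0.2, 0, 2.3], [-0.0024, 0.0087, 0], 0],
  [[0.2, 0, 2.3], [-0.0024, 0.0087, 0], 0],
  [[0.2, 0, 2.3], [-0.0024, 0.0087, 0], 0],
  [[0.2, 0.1, 2.3], [-0.0024, 0.0087, 0], 0],
  [[0.2, 0.1, 2.3], [-0.0024, 0.0087, 0], 0],
  [[0.2, 0.1, 2.3], [-0.0024, 0.0087, 0], 0],
])

```text
clock: 5.25
position: [478.4, 38.6, 80.7]
eef_rot: [[-0.949, -0.262, -0.174], [-0.258, 0.965, -0.048], [0.18, -0.001, -0.984]]
wrist_force: [3.4, 0.1, -10.7]
finger_gap: 21.1
finger_force: 30.0
```

```bash
cat >> h.py <<'E'
H=np.array([727.5,106.2,55.]);U=np.array([-.965,-.262,0]);V=np.array([.262,-.965,0])
def look(d2=False):
    s=sensors.read_state(); th=np.arcsin((s['eef_rot']@[1,0,0])[2]); r=s['position']-H
    thz=np.arctan2(r[2],r@U)+np.arctan2(20,258)
    im=cams.get_image('top'); h=cv2.cvtColor(im,cv2.COLOR_RGB2HSV)
    m=((h[...,0]>35)&(h[...,0]<85)&(h[...,1]>70)&(h[...,2]<110)).astype(np.uint8)
    n,l,st,c=cv2.connectedComponentsWithStats(m[130:270,195:285])
    up=U*np.cos(thz)+[0,0,np.sin(thz)]; nz=-U*np.sin(thz)+[0,0,np.cos(thz)]
    print('t',round(s['clock'],2),'th rot %.3f pos %.3f'%(th,thz),'F',s['wrist_force'].round(1))
    for i in range(1,n):
        if st[i,4]<60: continue
        o,d=ray('top',c[i][0]+195,c[i][1]+130)   # lid plane: nz.(p-H)=75
        p=o+d*((75-nz@(o-H))/(nz@d)); q=p-H
        print('lid area',st[i,4],'x %.1f y %.1f'%(q@up,q@V))
E
python3 -c "
from h import *
look()"
```

```text
t 5.25 th rot 0.181 pos 0.176 F [  3.4   0.1 -10.7]
lid area 208 x 148.2 y 0.4
```

Request:
apply_moves([
  [[0.06, 0.02, 0.52], [-0.0005, 0.0019, 0], 0],
  [[0.06, 0.02, 0.52], [-0.0005, 0.0019, 0], 0],
  [[0.06, 0.02, 0.52], [-0.0005, 0.0019, 0], 0],
  [[0.06, 0.02, 0.52], [-0.0005, 0.0019, 0], 0],
  [[0.06, 0.02, 0.52], [-0.0005, 0.0019, 0], 0],
  [[0.06, 0.02, 0.52], [-0.0005, 0.0019, 0], 0],
  [[0.06, 0.02, 0.52], [-0.0005, 0.0019, 0], 0],
  [[0.06, 0.02, 0.52], [-0.0005, 0.0019, 0], 0],
  [[0.06, 0.02, 0.52], [-0.0005, 0.0019, 0], 0],
  [[0.06, 0.02, 0.52], [-0.0005, 0.0019, 0], 0],
])

```text
clock: 6.55
position: [479.0, 38.8, 85.8]
eef_rot: [[-0.946, -0.262, -0.192], [-0.257, 0.965, -0.053], [0.199, -0.0, -0.98]]
wrist_force: [0.8, -0.1, -11.2]
finger_gap: 21.4
finger_force: 30.0
```

```bash
python3 -c "
from h import *
look()"
```

```text
t 6.55 th rot 0.201 pos 0.196 F [  0.8  -0.1 -11.2]
lid area 145 x 144.8 y 1.7
```

```bash
python3 - <<'E'
import re
s=open('h.py').read()
s=s.replace("m=((h[...,0]>35)&(h[...,0]<85)&(h[...,1]>70)&(h[...,2]<110)).astype(np.uint8)","r,g,b=cv2.split(cv2.GaussianBlur(im,(0,0),1).astype(int)); m=((g>r+3)&(g>b+3)&(g<130)).astype(np.uint8)")
open('h.py','w').write(s)
E
python3 -c "
from h import *
look()
im=cams.get_image('top')
print(im[195:240:3,244].tolist())
"
```

```text
t 6.6 th rot 0.201 pos 0.197 F [  1.2   0.1 -10.6]
lid area 127 x 145.3 y 2.4
[[62, 65, 39], [49, 55, 29], [48, 54, 33], [53, 61, 37], [154, 138, 112], [213, 195, 162], [237, 223, 188], [247, 237, 206], [251, 244, 219], [251, 249, 227], [250, 251, 232], [251, 252, 240], [251, 252, 246], [251, 252, 247], [251, 252, 245]]
```

```bash
python3 - <<'E'
s=open('h.py').read()
i=s.index("        o,d=ray('top',c[i]")
s=s[:i]+'''        vv,uu=np.nonzero(l==i); P=[]
        for u,v in zip(uu,vv):
            o,d=ray('top',u+195,v+130); p=o+d*((75-nz@(o-H))/(nz@d)); P.append(((p-H)@up,(p-H)@V))
        P=np.array(P); print('area',len(P),'front+30: %.1f'%(P[:,0].min()+30),'ymin/max',P[:,1].min().round(1),P[:,1].max().round(1))
'''
open('h.py','w').write(s)
E
python3 - <<'E'
from h import *
look()
t=cams.get_image('top')[130:290,170:330];w=cams.get_image('side')[180:320,150:350]
cv2.imwrite('pics/d.png',np.hstack([cv2.resize(t,(400,400)),cv2.resize(w,(400,400))])[:,:,::-1])
E
```

```text
t 6.7 th rot 0.201 pos 0.196 F [ -0.1  -0.1 -11.1]
area 126 front+30: 163.5 ymin/max -18.6 21.2
```

View pics/d.png

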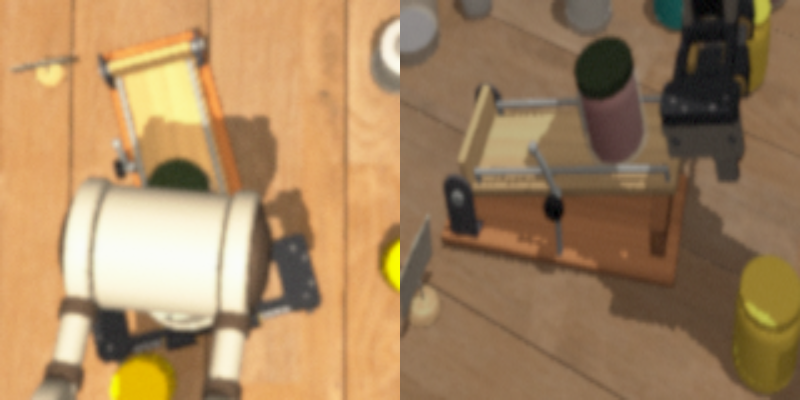

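The top view is now half covered by the wrist. The side view shows the whole first jar, with its lid at about (252,203) in side-camera pixels, so I'll track the lid there.

```bash
sed -i "s/cams.get_image('top'); h=.*/cams.get_image('side')/; s/ray('top',u+195,v+130)/ray('side',u+170,v+170)/; s/m\[130:270,195:285\]/m[170:270,170:285]/" h.py
sed -i "s/print('area',len(P).*/print('area',len(P),'x %.1f y %.1f'%tuple(P.mean(0)))/" h.py
python3 -c "
from h import *
look()"
```

```text
t 6.85 th rot 0.201 pos 0.197 F [  0.6  -0.4 -10.8]
area 138 x 196.9 y 62.1
area 321 x 153.8 y -8.8
```

Request:
apply_moves([
  [[0.06, 0.02, 0.52], [-0.0005, 0.0019, 0], 0],
  [[0.06, 0.02, 0.52], [-0.0005, 0.0019, 0], 0],
  [[0.06, 0.02, 0.52], [-0.0005, 0.0019, 0], 0],
  [[0.06, 0.02, 0.52], [-0.0005, 0.0019, 0], 0],
  [[0.06, 0.02, 0.52], [-0.0005, 0.0019, 0], 0],
  [[0.06, 0.02, 0.52], [-0.0005, 0.0019, 0], 0],
])

```text
clock: 7.65
position: [479.3, 38.9, 88.9]
eef_rot: [[-0.943, -0.262, -0.203], [-0.256, 0.965, -0.056], [0.211, -0.0, -0.978]]
wrist_force: [-1.0, -0.9, -10.1]
finger_gap: 21.2
finger_force: 30.0
```

```bash
python3 -c "
from h import *
look()"
```

```text
t 7.65 th rot 0.212 pos 0.208 F [ -1.   -0.9 -10.1]
area 135 x 198.7 y 59.1
area 328 x 154.2 y -9.4
```

Request:
apply_moves([
  [[0.07, 0.02, 0.51], [-0.0005, 0.0019, 0], 0],
  [[0.07, 0.02, 0.51], [-0.0005, 0.0019, 0], 0],
  [[0.07, 0.02, 0.51], [-0.0005, 0.0019, 0], 0],
  [[0.07, 0.02, 0.51], [-0.0005, 0.0019, 0], 0],
  [[0.07, 0.02, 0.51], [-0.0005, 0.0019, 0], 0],
  [[0.07, 0.02, 0.51], [-0.0005, 0.0019, 0], 0],
])

```text
clock: 8.45
position: [479.8, 39.0, 92.0]
eef_rot: [[-0.941, -0.262, -0.214], [-0.256, 0.965, -0.059], [0.222, -0.0, -0.975]]
wrist_force: [-2.1, -1.2, -11.0]
finger_gap: 21.3
finger_force: 30.0
```

```bash
python3 -c "
from h import *
look()"
```

```text
t 8.45 th rot 0.224 pos 0.221 F [ -2.1  -1.2 -11. ]
area 142 x 200.6 y 55.7
area 330 x 154.2 y -9.1
```

Request:
apply_moves([
  [[0.07, 0.02, 0.51], [-0.0005, 0.0019, 0], 0],
  [[0.07, 0.02, 0.51], [-0.0005, 0.0019, 0], 0],
  [[0.07, 0.02, 0.51], [-0.0005, 0.0019, 0], 0],
  [[0.07, 0.02, 0.51], [-0.0005, 0.0019, 0], 0],
  [[0.07, 0.02, 0.51], [-0.0005, 0.0019, 0], 0],
  [[0.07, 0.02, 0.51], [-0.0005, 0.0019, 0], 0],
])

```text
clock: 9.25
position: [480.2, 39.1, 95.0]
eef_rot: [[-0.938, -0.262, -0.226], [-0.255, 0.965, -0.061], [0.234, -0.0, -0.972]]
wrist_force: [-3.2, -0.4, -10.3]
finger_gap: 21.0
finger_force: 30.0
```

```bash
python3 -c "
from h import *
look()"
```

```text
t 9.25 th rot 0.236 pos 0.232 F [ -3.2  -0.4 -10.3]
area 129 x 202.5 y 52.3
area 329 x 154.3 y -9.4
```

Request:
apply_moves([
  [[-0.05, 0, 0.51], [-0.0005, 0.0019, 0], 0],
  [[-0.05, 0, 0.51], [-0.0005, 0.0019, 0], 0],
  [[-0.05, 0, 0.51], [-0.0005, 0.0019, 0], 0],
  [[0, 0, 0.51], [-0.0005, 0.0019, 0], 0],
  [[0, 0, 0.51], [-0.0005, 0.0019, 0], 0],
  [[0, 0, 0.51], [-0.0005, 0.0019, 0], 0],
])

```text
clock: 10.05
position: [480.7, 39.3, 98.2]
eef_rot: [[-0.936, -0.262, -0.235], [-0.254, 0.965, -0.064], [0.244, -0.0, -0.97]]
wrist_force: [-0.3, -0.2, -11.8]
finger_gap: 21.4
finger_force: 30.0
```

```bash
python3 -c "
from h import *
look()"
```

```text
t 10.05 th rot 0.246 pos 0.245 F [ -0.3  -0.2 -11.8]
area 142 x 204.8 y 48.4
area 330 x 154.4 y -9.0
```

Request:
apply_moves([
  [[0.06, 0.02, 0.51], [-0.0005, 0.0019, 0], 0],
  [[0.06, 0.02, 0.51], [-0.0005, 0.0019, 0], 0],
  [[0.06, 0.02, 0.51], [-0.0005, 0.0019, 0], 0],
  [[0.06, 0.02, 0.51], [-0.0005, 0.0019, 0], 0],
  [[0.06, 0.02, 0.51], [-0.0005, 0.0019, 0], 0],
  [[0.06, 0.02, 0.51], [-0.0005, 0.0019, 0], 0],
])

```text
clock: 10.85
position: [481.1, 39.4, 101.3]
eef_rot: [[-0.933, -0.262, -0.246], [-0.253, 0.965, -0.067], [0.255, -0.0, -0.967]]
wrist_force: [4.9, 1.6, -12.5]
finger_gap: 21.2
finger_force: 30.0
```

```bash
python3 -c "
from h import *
look()"
```

```text
t 10.85 th rot 0.258 pos 0.257 F [  4.9   1.6 -12.5]
area 127 x 206.3 y 46.2
area 315 x 154.7 y -8.1
```

Request:
apply_moves([
  [[0.12, 0.03, 0.51], [-0.0005, 0.0019, 0], 0],
  [[0.12, 0.03, 0.51], [-0.0005, 0.0019, 0], 0],
  [[0.12, 0.03, 0.51], [-0.0005, 0.0019, 0], 0],
  [[0.12, 0.03, 0.51], [-0.0005, 0.0019, 0], 0],
  [[0.12, 0.03, 0.51], [-0.0005, 0.0019, 0], 0],
  [[0.12, 0.03, 0.51], [-0.0005, 0.0019, 0], 0],
])

```text
clock: 11.65
position: [481.7, 39.5, 104.3]
eef_rot: [[-0.93, -0.262, -0.257], [-0.253, 0.965, -0.07], [0.267, -0.0, -0.964]]
wrist_force: [3.9, 2.7, -12.8]
finger_gap: 20.9
finger_force: 30.0
```

```bash
python3 -c "
from h import *
look()"
```

```text
t 11.65 th rot 0.270 pos 0.269 F [  3.9   2.7 -12.8]
area 118 x 207.7 y 45.1
area 329 x 154.9 y -9.2
```

Request:
apply_moves([
  [[0.12, 0.03, 0.51], [-0.0005, 0.0019, 0], 0],
  [[0.12, 0.03, 0.51], [-0.0005, 0.0019, 0], 0],
  [[0.12, 0.03, 0.51], [-0.0005, 0.0019, 0], 0],
  [[0.12, 0.03, 0.51], [-0.0005, 0.0019, 0], 0],
  [[0.12, 0.03, 0.51], [-0.0005, 0.0019, 0], 0],
  [[0.12, 0.03, 0.51], [-0.0005, 0.0019, 0], 0],
])

```text
clock: 12.45
position: [482.2, 39.7, 107.3]
eef_rot: [[-0.927, -0.262, -0.269], [-0.252, 0.965, -0.073], [0.278, 0.0, -0.96]]
wrist_force: [4.7, 2.4, -13.4]
finger_gap: 21.5
finger_force: 30.0
```

```bash
python3 -c "
from h import *
look()"
```

```text
t 12.45 th rot 0.282 pos 0.280 F [  4.7   2.4 -13.4]
area 99 x 208.4 y 43.2
area 320 x 155.0 y -8.9
```

Request:
apply_moves([
  [[0.13, 0.03, 0.51], [-0.0005, 0.0019, 0], 0],
  [[0.13, 0.03, 0.51], [-0.0005, 0.0019, 0], 0],
  [[0.13, 0.03, 0.51], [-0.0005, 0.0019, 0], 0],
  [[0.13, 0.03, 0.51], [-0.0005, 0.0019, 0], 0],
  [[0.13, 0.03, 0.51], [-0.0005, 0.0019, 0], 0],
  [[0.13, 0.03, 0.51], [-0.0005, 0.0019, 0], 0],
])

```text
clock: 13.25
position: [482.8, 39.9, 110.3]
eef_rot: [[-0.923, -0.262, -0.28], [-0.251, 0.965, -0.076], [0.29, 0.0, -0.957]]
wrist_force: [4.2, 2.1, -13.0]
finger_gap: 20.9
finger_force: 30.0
```

```bash
python3 -c "
from h import *
look()"
```

```text
t 13.25 th rot 0.294 pos 0.292 F [  4.2   2.1 -13. ]
area 76 x 209.0 y 42.3
area 326 x 155.0 y -9.1
```

Request:
apply_moves([
  [[0.13, 0.03, 0.51], [-0.0005, 0.0019, 0], 0],
  [[0.13, 0.03, 0.51], [-0.0005, 0.0019, 0], 0],
  [[0.13, 0.03, 0.51], [-0.0005, 0.0019, 0], 0],
  [[0.13, 0.03, 0.51], [-0.0005, 0.0019, 0], 0],
  [[0.13, 0.03, 0.51], [-0.0005, 0.0019, 0], 0],
  [[0.13, 0.03, 0.51], [-0.0005, 0.0019, 0], 0],
])

```text
clock: 14.05
position: [483.5, 40.0, 113.4]
eef_rot: [[-0.92, -0.262, -0.291], [-0.25, 0.965, -0.079], [0.302, 0.0, -0.953]]
wrist_force: [3.7, 1.8, -13.1]
finger_gap: 21.1
finger_force: 30.0
```

```bash
python3 -c "
from h import *
look()"
```

```text
t 14.05 th rot 0.306 pos 0.304 F [  3.7   1.8 -13.1]
area 315 x 155.1 y -9.6
```

Request:
apply_moves([
  [[0.13, 0.03, 0.51], [-0.0005, 0.0019, 0], 0],
  [[0.13, 0.03, 0.51], [-0.0005, 0.0019, 0], 0],
  [[0.13, 0.03, 0.51], [-0.0005, 0.0019, 0], 0],
  [[0.13, 0.03, 0.51], [-0.0005, 0.0019, 0], 0],
  [[0.13, 0.03, 0.51], [-0.0005, 0.0019, 0], 0],
  [[0.13, 0.03, 0.51], [-0.0005, 0.0019, 0], 0],
])

```text
clock: 14.85
position: [484.2, 40.2, 116.4]
eef_rot: [[-0.916, -0.262, -0.302], [-0.249, 0.965, -0.082], [0.313, 0.001, -0.95]]
wrist_force: [2.3, 2.4, -12.6]
finger_gap: 21.6
finger_force: 30.0
```

```bash
python3 -c "
from h import *
look()"
```

```text
t 14.85 th rot 0.318 pos 0.316 F [  2.3   2.4 -12.6]
area 312 x 155.3 y -9.2
```

Request:
apply_moves([
  [[0.13, 0.03, 0.51], [-0.0005, 0.0019, 0], 0],
  [[0.13, 0.03, 0.51], [-0.0005, 0.0019, 0], 0],
  [[0.13, 0.03, 0.51], [-0.0005, 0.0019, 0], 0],
  [[0.13, 0.03, 0.51], [-0.0005, 0.0019, 0], 0],
  [[0.13, 0.03, 0.51], [-0.0005, 0.0019, 0], 0],
  [[0.13, 0.03, 0.51], [-0.0005, 0.0019, 0], 0],
])

```text
clock: 15.65
position: [484.9, 40.4, 119.5]
eef_rot: [[-0.913, -0.262, -0.313], [-0.248, 0.965, -0.084], [0.324, 0.001, -0.946]]
wrist_force: [1.5, 3.6, -11.0]
finger_gap: 21.4
finger_force: 30.0
```

```bash
python3 -c "
from h import *
look()"
```

```text
t 15.65 th rot 0.330 pos 0.329 F [  1.5   3.6 -11. ]
area 324 x 155.5 y -9.4
```

Request:
apply_moves([
  [[0.13, 0.03, 0.51], [-0.0005, 0.0019, 0], 0],
  [[0.13, 0.03, 0.51], [-0.0005, 0.0019, 0], 0],
  [[0.13, 0.03, 0.51], [-0.0005, 0.0019, 0], 0],
  [[0.13, 0.03, 0.51], [-0.0005, 0.0019, 0], 0],
  [[0.13, 0.03, 0.51], [-0.0005, 0.0019, 0], 0],
  [[0.13, 0.03, 0.51], [-0.0005, 0.0019, 0], 0],
])

```text
clock: 16.45
position: [485.7, 40.6, 122.6]
eef_rot: [[-0.909, -0.262, -0.324], [-0.247, 0.965, -0.087], [0.335, 0.001, -0.942]]
wrist_force: [0.5, 4.4, -11.3]
finger_gap: 21.0
finger_force: 30.0
```

```bash
python3 -c "
from h import *
look()"
```

```text
t 16.45 th rot 0.342 pos 0.341 F [  0.5   4.4 -11.3]
area 319 x 154.9 y -8.9
```

Request:
apply_moves([
  [[0.15, 0.15, 0.5], [-0.0005, 0.0019, 0], 0],
  [[0.15, 0.15, 0.5], [-0.0005, 0.0019, 0], 0],
  [[0.15, 0.15, 0.5], [-0.0005, 0.0019, 0], 0],
  [[0.15, 0.15, 0.5], [-0.0005, 0.0019, 0], 0],
])

```text
clock: 17.0
position: [486.3, 40.8, 124.7]
eef_rot: [[-0.906, -0.262, -0.331], [-0.246, 0.965, -0.09], [0.343, 0.0, -0.939]]
wrist_force: [-2.2, 1.8, -10.9]
finger_gap: 21.4
finger_force: 30.0
```

```bash
python3 -c "
from h import *
look()"
```

```text
t 17.0 th rot 0.350 pos 0.349 F [ -2.2   1.8 -10.9]
area 312 x 140.0 y -8.9
```

It slides, so I'll hold.

Request:
apply_moves([
  [[0, 0, 0], [0, 0, 0], 0],
  [[0, 0, 0], [0, 0, 0], 0],
  [[0, 0, 0], [0, 0, 0], 0],
  [[0, 0, 0], [0, 0, 0], 0],
  [[0, 0, 0], [0, 0, 0], 0],
  [[0, 0, 0], [0, 0, 0], 0],
])

```text
clock: 17.8
position: [486.4, 40.9, 124.7]
eef_rot: [[-0.907, -0.262, -0.331], [-0.246, 0.965, -0.09], [0.343, 0.0, -0.939]]
wrist_force: [-2.2, -0.5, -8.8]
finger_gap: 20.7
finger_force: 30.0
```

```bash
python3 -c "
from h import *
look();look()"
```

```text
t 17.8 th rot 0.350 pos 0.350 F [-2.2 -0.5 -8.8]
area 268 x 43.6 y -9.0
t 17.85 th rot 0.350 pos 0.349 F [-2.3 -0.4 -7.6]
area 269 x 42.9 y -9.0
```

Request:
apply_moves([
  [[0, 0, 0], [0, 0, 0], 30],
  [[0, 0, 0], [0, 0, 0], 45],
  [[0, 0, 0], [0, 0, 0], 50],
  [[0, 0, 0], [0, 0, 0], 50],
  [[6, 2, 18], [0, 0, 0], 50],
  [[6, 2, 18], [0, 0, 0], 50],
  [[6, 2, 18], [0, 0, 0], 50],
  [[0, 0, 20], [0, 0, 0], 50],
  [[0, 0, 20], [0, 0, 0], 50],
  [[0, 0, 0], [0, 0, 0], 91],
])

```text
clock: 19.15
position: [505.6, 47.0, 220.7]
eef_rot: [[-0.908, -0.262, -0.327], [-0.246, 0.965, -0.09], [0.339, -0.001, -0.941]]
wrist_force: [-1.6, -0.1, -0.8]
finger_gap: 57.7
finger_force: 0.0
```

```bash
python3 - <<'E'
from h import *
s=sensors.read_state();print(s['clock'],s['position'],s['eef_rot'].round(3),s['finger_gap'])
np.savez('w2.npz',**{k:v for k,v in zip('KRt',model('wrist'))})
a=cams.get_image('wrist')[:,:,::-1];b=cams.get_image('side')[170:290,150:310,::-1]; np.save('w2.npy',a)
K,R,t=model('wrist')
th=.35; up=U*np.cos(th)+[0,0,np.sin(th)];nz=-U*np.sin(th)+[0,0,np.cos(th)]
print(proj('wrist',[H+x*up+y*V+z*nz for x,y,z in((260,0,-4),(216,-40,0),(216,40,0),(208,-34.5,11),(208,34.5,11),(20,-34.5,11),(20,34.5,11),(42,0,75))]))
o=cv2.resize(a,(800,600));o[:240,:320]=cv2.resize(b,(320,240))
cv2.imwrite('pics/e.png',o)
E
```

```text
19.15 [505.55842492  47.0207475  220.74889891] [[-0.908 -0.262 -0.327]
 [-0.246  0.965 -0.09 ]
 [ 0.339 -0.001 -0.941]] 57.672821843301705
[[277.7 238.4]
 [333.  297.5]
 [222.5 297.4]
 [326.8 315.6]
 [228.5 315.5]
 [318.9 513.3]
 [236.8 513.2]
 [277.3 590.8]]
```

View pics/e.png

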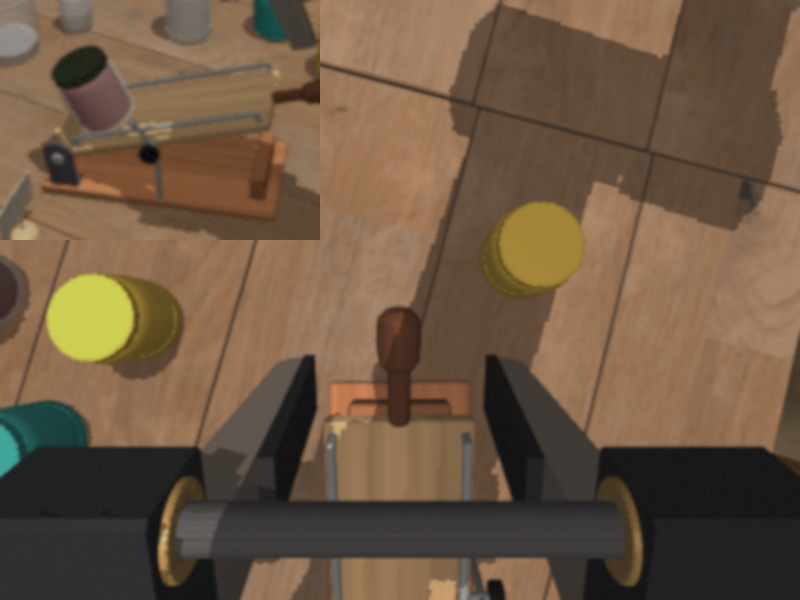

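The wrist picture shows the knob at (399,340) and the rails symmetric about column 399, so the lane yaw is right. The inset shows the first jar on the stop with the shelf still tilted. Next is the second jar.

Request:
apply_moves([
  [[4.1, -39.1, 0], [0.0113, -0.0416, 0], 91],
  [[4.1, -39.1, 0], [0.0113, -0.0416, 0], 91],
  [[4.1, -39.1, 0], [0.0113, -0.0416, 0], 91],
  [[4.1, -39.1, 0], [0.0113, -0.0416, 0], 91],
  [[4.1, -39.1, 0], [0.0113, -0.0416, 0], 91],
  [[4.1, -39.1, 0], [0.0113, -0.0416, 0], 91],
  [[4.1, -39.1, 0], [0.0113, -0.0416, 0], 91],
  [[4.1, -39.1, 0], [0.0113, -0.0416, 0], 91],
  [[0, 0, -30], [0, 0, 0], 91],
])

```text
clock: 20.38
position: [537.5, -269.4, 189.6]
eef_rot: [[-0.966, -0.259, -0.001], [-0.259, 0.966, -0.004], [0.002, -0.003, -1.0]]
wrist_force: [0.7, -0.7, -0.8]
finger_gap: 90.8
finger_force: 0.0
```

```bash
python3 - <<'E'
from h import *
s=sensors.read_state();print(s['clock'],s['position'].round(1),s['eef_rot'].round(3).tolist(),s['finger_gap'])
im=cams.get_image('wrist');print(proj('wrist',[[538.5,-266,75]]))
r,g,b=cv2.split(cv2.GaussianBlur(im,(0,0),1).astype(int)); m=((g>r+3)&(g>b+3)&(g<130)).astype(np.uint8)
n,l,st,c=cv2.connectedComponentsWithStats(m)
for i in range(1,n):
    if st[i,4]>150: print(st[i],c[i].round(1),onz('wrist',*c[i],75))
j=cams.get_image('top')[205:255,355:415]
cv2.imwrite('pics/f.png',im[:,:,::-1])
E
```

```text
20.375 [ 537.5 -269.4  189.6] [[-0.966, -0.259, -0.001], [-0.259, 0.966, -0.004], [0.002, -0.003, -1.0]] 90.82227211209161
[[277.5 215.2]]
[ 250  175   64   64 3246] [281.8 206.7] [ 531.1 -264.5   75. ]
[ 303  267   69   85 3411] [333.6 305.1] [ 601.4 -201.    75. ]
```

Request:
apply_moves([
  [[-1.5, 3.9, -35], [0, 0, 0], 91],
  [[0, 0, -35], [0, 0, 0], 91],
  [[0, 0, -35], [0, 0, 0], 91],
  [[0, 0, -30], [0, 0, 0], 91],
  [[0, 0, -22], [0, 0, 0], 91],
  [[0, 0, 0], [0, 0, 0], 75],
  [[0, 0, 0], [0, 0, 0], 65],
  [[0, 0, 0], [0, 0, 0], 50],
  [[0, 0, 0], [0, 0, 0], 50],
  [[0, 0, 0], [0, 0, 0], 50],
])

```text
clock: 21.72
position: [536.8, -262.5, 33.1]
eef_rot: [[-0.965, -0.262, -0.002], [-0.262, 0.965, -0.002], [0.003, -0.002, -1.0]]
wrist_force: [-1.3, 0.5, 6.2]
finger_gap: 59.5
finger_force: 30.0
```

Request:
apply_moves([
  [[0, 0, 12], [0, 0, 0], 50],
  [[0, 0, 40], [0, 0, 0], 50],
  [[0, 0, 50], [0, 0, 0], 50],
  [[0, 0, 50], [0, 0, 0], 50],
  [[5, 30, 30], [0, 0, 0], 50],
  [[9, 42, 0], [-0.0115, 0.0422, 0], 50],
  [[9, 42, 0], [-0.0115, 0.0422, 0], 50],
  [[9, 42, 0], [-0.0115, 0.0422, 0], 50],
  [[9, 42, 0], [-0.0115, 0.0422, 0], 50],
])

```text
clock: 22.85
position: [576.4, -62.1, 213.6]
eef_rot: [[-0.949, -0.262, -0.175], [-0.258, 0.965, -0.047], [0.181, 0.001, -0.984]]
wrist_force: [-0.4, -0.4, -2.8]
finger_gap: 59.5
finger_force: 30.0
```

Request:
apply_moves([
  [[7, 35, 0], [-0.0115, 0.0422, 0], 50],
  [[7, 35, 0], [-0.0115, 0.0422, 0], 50],
  [[7, 35, 0], [-0.0115, 0.0422, 0], 50],
  [[7, 33, 0], [-0.0115, 0.0422, 0], 50],
  [[0, 0, 0], [0, 0, 0], 50],
  [[0, 0, 0], [0, 0, 0], 50],
  [[0, 0, 0], [0, 0, 0], 50],
])

```text
clock: 23.72
position: [604.6, 73.1, 213.9]
eef_rot: [[-0.905, -0.261, -0.335], [-0.245, 0.965, -0.09], [0.347, 0.0, -0.938]]
wrist_force: [-0.2, 0.2, -1.8]
finger_gap: 59.5
finger_force: 30.0
```

```bash
python3 - <<'E'
from h import *
s=sensors.read_state();print(s['clock'],s['position'].round(1),s['eef_rot'].round(4).tolist(),s['wrist_force'].round(1),s['finger_gap'])
th=.35; up=U*np.cos(th)+[0,0,np.sin(th)];nz=-U*np.sin(th)+[0,0,np.cos(th)]
r=s['position']-H;print('shelf',r@up,r@V,r@nz)
a=cams.get_image('side')[:,:,::-1][90:300,130:410]
cv2.imwrite('pics/g.png',cv2.resize(a,(800,600),interpolation=2))
E
```

```text
23.725 [604.6  73.1 213.9] [[-0.9054, -0.2609, -0.3349], [-0.2447, 0.9654, -0.0904], [0.3469, 0.0001, -0.9379]] [-0.2  0.2 -1.8] 59.509370817029065
shelf 174.05420086387755 -0.30345213655045455 105.63593660148501
```

View pics/g.png

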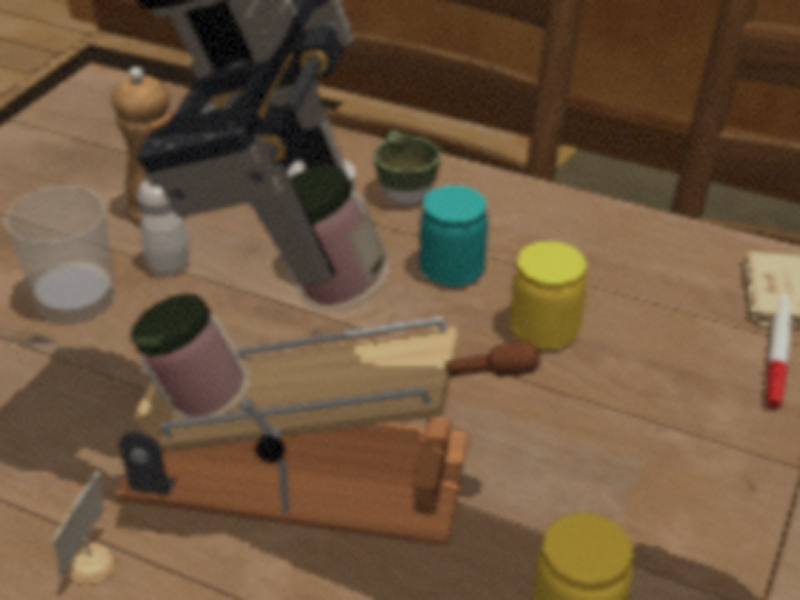

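Request:
apply_moves([
  [[-1.1, -0.3, -13], [0, 0, 0], 50],
  [[-1.1, -0.3, -13], [0, 0, 0], 50],
  [[-1.1, -0.3, -13], [0, 0, 0], 50],
  [[-1.1, -0.3, -13], [0, 0, 0], 50],
  [[-1.1, -0.3, -8], [0, 0, 0], 50],
  [[0, 0, -4], [0, 0, 0], 50],
  [[0, 0, 0], [0, 0, 0], 50],
])

```text
clock: 24.65
position: [599.3, 72.7, 149.5]
eef_rot: [[-0.905, -0.262, -0.335], [-0.246, 0.965, -0.091], [0.347, 0.0, -0.938]]
wrist_force: [0.1, -0.5, -2.0]
finger_gap: 59.6
finger_force: 30.0
```

```bash
python3 - <<'E'
from h import *
s=sensors.read_state()
th=.35; up=U*np.cos(th)+[0,0,np.sin(th)];nz=-U*np.sin(th)+[0,0,np.cos(th)]
r=s['position']-H;print('shelf',r@up,r@V,r@nz,s['wrist_force'])
a=cams.get_image('side')[:,:,::-1][130:280,150:350]
cv2.imwrite('pics/i.png',cv2.resize(a,(800,600),interpolation=2))
E
```

```text
shelf 156.83945484358657 -1.287601150739846 43.36791259250972 [ 0.07367399 -0.51028411 -1.99212687]
```

View pics/i.png

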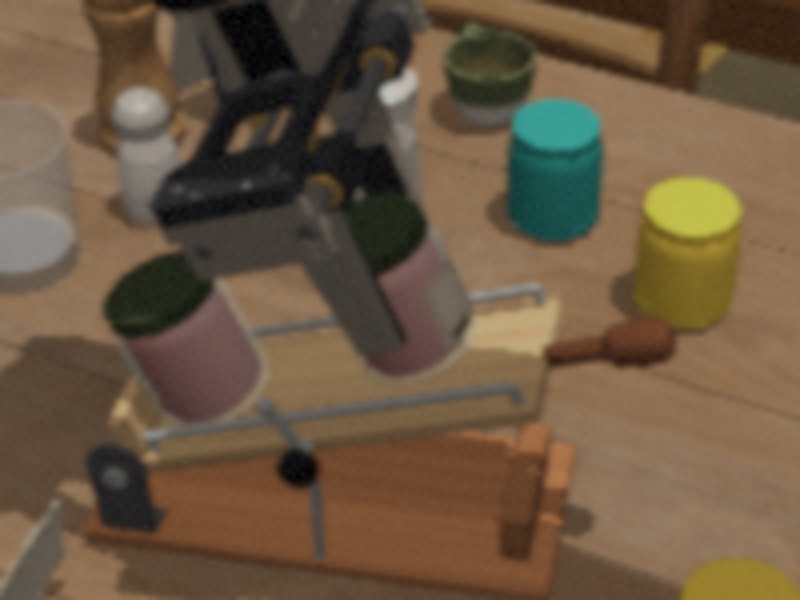

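The jar hangs about 10 mm above the deck, square to it. I'll lower it gently.

Request:
apply_moves([
  [[0, -1.1, -1], [0, 0, 0], 50],
  [[-0.3, -0.1, -1.2], [0, 0, 0], 50],
  [[-0.3, -0.1, -1.2], [0, 0, 0], 50],
  [[-0.3, -0.1, -1.2], [0, 0, 0], 50],
  [[-0.3, -0.1, -1.2], [0, 0, 0], 50],
  [[-0.3, -0.1, -1.2], [0, 0, 0], 50],
])

```text
clock: 25.45
position: [597.8, 71.1, 142.5]
eef_rot: [[-0.905, -0.262, -0.335], [-0.246, 0.965, -0.091], [0.347, 0.0, -0.938]]
wrist_force: [0.1, 0.0, -2.1]
finger_gap: 59.5
finger_force: 30.0
```

```bash
cat > p.py <<'E'
from h import *
s=sensors.read_state()
th=.35; up=U*np.cos(th)+[0,0,np.sin(th)];nz=-U*np.sin(th)+[0,0,np.cos(th)]
r=s['position']-H;print(s['clock'],'shelf',(r@up).round(1),(r@V).round(2),(r@nz).round(1),'Fv %.1f Fn %.1f Fu %.1f'%(s['wrist_force']@V,s['wrist_force']@nz,s['wrist_force']@up))
E
python3 p.py
```

```text
25.45 shelf 156.2 -0.15 36.1 Fv -0.0 Fn -2.0 Fu -0.9
```

Still free, with about 3 mm left.

Request:
apply_moves([
  [[-0.3, -0.1, -0.8], [0, 0, 0], 50],
  [[-0.2, 0, -0.6], [0, 0, 0], 50],
  [[0, 0, 0], [0, 0, 0], 50],
])

```text
clock: 25.82
position: [597.2, 71.0, 141.1]
eef_rot: [[-0.905, -0.262, -0.335], [-0.246, 0.965, -0.091], [0.347, 0.0, -0.938]]
wrist_force: [-1.5, 0.1, -2.3]
finger_gap: 59.4
finger_force: 30.0
```

```bash
python3 p.py
```

```text
25.825 shelf 156.3 -0.21 34.6 Fv -0.5 Fn -2.6 Fu 0.6
```

Request:
apply_moves([
  [[-0.2, 0, -0.5], [0, 0, 0], 50],
  [[-0.1, 0, -0.3], [0, 0, 0], 50],
  [[0, 0, 0], [0, 0, 0], 50],
])

```text
clock: 26.2
position: [597.0, 71.0, 140.3]
eef_rot: [[-0.905, -0.262, -0.335], [-0.246, 0.965, -0.091], [0.347, 0.0, -0.938]]
wrist_force: [0.3, -0.5, -2.3]
finger_gap: 59.3
finger_force: 30.0
```

```bash
python3 p.py
```

```text
26.2 shelf 156.2 -0.27 33.8 Fv 0.5 Fn -2.1 Fu -0.9
```

Request:
apply_moves([
  [[-0.2, 0, -0.5], [0, 0, 0], 50],
  [[-0.1, 0, -0.3], [0, 0, 0], 50],
  [[0, 0, 0], [0, 0, 0], 50],
])

```text
clock: 26.58
position: [596.7, 71.0, 139.7]
eef_rot: [[-0.905, -0.262, -0.335], [-0.246, 0.965, -0.091], [0.347, 0.0, -0.938]]
wrist_force: [-0.1, 0.5, -1.3]
finger_gap: 59.7
finger_force: 30.0
```

```bash
python3 p.py
```

```text
26.575 shelf 156.2 -0.33 33.1 Fv -0.5 Fn -1.2 Fu -0.5
```

Request:
apply_moves([
  [[-0.1, 0, -0.4], [0, 0, 0], 50],
  [[0, 0, 0], [0, 0, 0], 50],
])

```text
clock: 26.82
position: [596.8, 71.0, 139.6]
eef_rot: [[-0.905, -0.262, -0.335], [-0.246, 0.965, -0.091], [0.347, 0.0, -0.938]]
wrist_force: [-0.6, 0.1, 0.2]
finger_gap: 59.8
finger_force: 30.0
```

```bash
python3 p.py
```

```text
26.825 shelf 156.1 -0.32 33.1 Fv -0.2 Fn 0.0 Fu 0.6
```

The deck now carries about 2 N, so the jar is standing. Release.

Request:
apply_moves([
  [[0, 0, 0], [0, 0, 0], 80],
  [[0, 0, 0], [0, 0, 0], 91],
  [[0, 0, 0], [0, 0, 0], 91],
  [[0, 0, 0], [0, 0, 0], 91],
  [[0, 0, 0], [0, 0, 0], 91],
  [[0, 0, 0], [0, 0, 0], 91],
  [[0, 0, 0], [0, 0, 0], 91],
  [[0, 0, 0], [0, 0, 0], 91],
])

```text
clock: 27.82
position: [596.6, 71.0, 139.2]
eef_rot: [[-0.905, -0.262, -0.335], [-0.246, 0.965, -0.091], [0.347, 0.0, -0.938]]
wrist_force: [-0.4, -0.1, 0.1]
finger_gap: 91.0
finger_force: 0.0
```

```bash
python3 - <<'E'
from h import *
sensors.read_state()
a=cams.get_image('side')[:,:,::-1][130:280,150:350]
cv2.imwrite('pics/j.png',cv2.resize(a,(800,600),interpolation=2))
E
```

```text
(no output)
```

View pics/j.png

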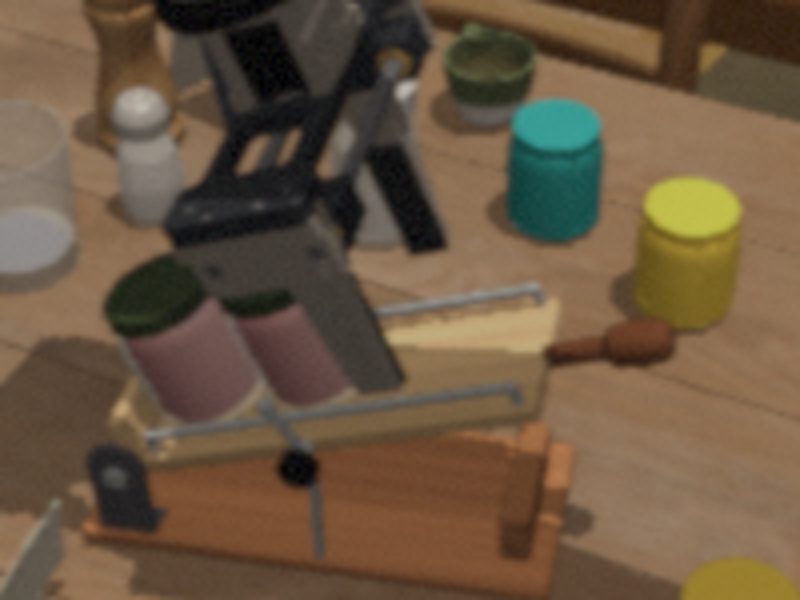

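The second jar has slid down against the first, both standing square, and the fingers are clear. I'll retreat and hand in.

Request:
apply_moves([
  [[0, 0, 10], [0, 0, 0], 91],
  [[0, 0, 20], [0, 0, 0], 91],
  [[0, 0, 35], [0, 0, 0], 91],
  [[0, 0, 35], [0, 0, 0], 91],
  [[0, 0, 20], [0, 0, 0], 91],
  [[0, 0, 0], [0, 0, 0], 91],
  [[0, 0, 0], [0, 0, 0], 91],
])

```text
clock: 28.75
position: [596.0, 71.1, 257.8]
eef_rot: [[-0.904, -0.262, -0.337], [-0.246, 0.965, -0.091], [0.349, 0.001, -0.937]]
wrist_force: [0.2, 0.4, -0.7]
finger_gap: 90.8
finger_force: 0.0
```

```bash
python3 - <<'E'
from h import *
print(sensors.read_state()['wrist_force'],job.close_job())
E
```

```text
the job is handed in; nothing more can be done
[ 0.23122508  0.43756449 -0.70087139] None
```

The job is handed in, with no verdict returned: the shelf stays tilted at about 0.35 rad, the first jar stands on the front stop, and the second, set down at about x = 156 mm, slid down against it by itself.

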